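# Tap the wedge home in the ring clamp

## Task

Stand the loose wooden wedge, thin end down, in the slot of the ring clamp and let go of it. Then take the small brass-headed tapper and tap the wedge down with its brass face, lifting clear between taps (at least two, of about 15 N, never as hard as 35 N), until a tap moves it no farther and the jaw holds the ring tight. Stand the tapper upright back on the bench, with the wedge left in place and the other things undisturbed.

Things in the scene. Friction and masses are not known exactly. Their poses are not given: they have to be found in the camera images.
- clamp: Wooden wedge-action ring clamp screwed to the bench, level; base 64 x 112 x 14 mm high, origin on the bench. x runs along the slot, y from the slot to the ring, z up. A fixed cheek (44 mm along x, y = -26 to 0, top at z = 60 mm) is one wall of the slot, upright at y = 0; the sliding jaw is the other. The ring stands at y = 44 mm between the jaw and a fixed far jaw (y about 48 to 63, 40 mm high).
- slot (a point): Middle of the fixed cheek's upper inner edge, 60 mm above the bench, on the slot's upright wall; axes as the clamp's. From here the mouth (44 mm along x, ends open) reaches 12.4 mm along +y while the clamp is open; it narrows downwards 1 in 5, on the jaw's side only. 52 mm deep to the base.
- jaw: Sliding wooden jaw, top 59 mm above the bench; origin and axes are the clamp's while open, and it moves along the clamp's +y. Its sloping face is the slot's second wall. The wedge going down pushes it onto the ring; only a weak spring and friction (about 1 N) resist before it meets the ring, after 1 to 5 mm, which differs each time.
- ring: Gold ring with an amber stone, 24 mm across, 6 mm wide, standing on edge in the clamp between sliding jaw and far jaw with 1 to 5 mm of play. Origin at its lowest point, 22 mm above the bench; y is the ring's axis. Not to be handled.
- wedge_mid (a point): Centre, half-way up, of the loose pale wooden wedge, 80 tall (z, thick end up), 24 wide (x), 40 g. Face y = -9 mm is upright; the other slopes from y = -1 at the thin end below (8 thick) to y = +9 at 50 mm up; the top 30 mm is a straight block 24 x 18 mm. Grip that block across x, staying above the clamp. It goes in with its x, y along the clamp's x, y, upright face to the fixed cheek.
- wedge: The same wedge; origin at the thin end, 40 mm below wedge_mid, same axes. It starts upright in the rest, tip 10 mm above the bench. It goes into the open clamp freely for 22 mm, resisted by under 2 N, and must then be driven some 5 to 25 mm more; friction (0.45 to 0.75) keeps it there.
- wedge_tip (a point): Point on the wedge's underside, 40 mm below wedge_mid; axes as the wedge's.
- wedge_top (a point): Centre of the wedge's flat top, where it is tapped, 40 mm above wedge_mid.
- rest: Dark wooden rest block 70 x 60 x 30 mm high fixed to the bench, with a slot-shaped hole 20 mm deep in which the wedge stands loosely; origin on the bench under its centre.
- tapper_mid (a point): Centre, half-way up, of the tapper: a brass cylinder 36 mm across and 30 mm high below (the striking face is its flat underside), carrying a square wooden grip 22 x 22 x 55 mm on top; 85 mm tall, 250 g, standing upright on the bench; z up, x and y square to the grip's sides. Grip it by the wood, fingertips just above the brass. Tap slowly (20 mm/s): faster taps overshoot in force.
- tapper: The same tapper; origin at the centre of its striking face, 42.5 mm below tapper_mid.
- tapper_foot (a point): Centre of the tapper's striking face.
- jar: Bystander: closed glass jar 52 mm across, 60 mm tall; origin under it.
- dish: Bystander: white dish 80 mm across, 22 mm high; origin under it.
- mandrel: Bystander: steel cone 32 mm across at the foot, 110 mm tall; origin under it.
There are look-alikes about, which are no part of the job. Leave any purple look-alike of the wedge alone. Leave any green look-alike of the clamp alone.

How it is judged (in metres and radians):
On the way, in this order (a step that is already met when the one before it is completed fails the run):
1. the wedge stands by itself in the slot, loose, at least 12 mm in, let go, the ring not yet gripped (x of wedge_tip in the frame of slot between -0.012 and 0.012 m and y of wedge_tip in the frame of slot between 0.006 and 0.0135 m and angle between wedge_mid's own z axis and vertical below 0.12 rad and z of wedge_tip in the frame of slot below -0.012 m and contact force between the fingers and wedge below 0.1 N and contact force between ring and jaw below 1 N), for 0.2 s.
2. the tapper taps the wedge (over 3 N) (contact force between tapper and wedge above 3 N).
3. the tapper is lifted clear of the wedge by more than 4 mm (x of wedge_tip in the frame of slot between -0.012 and 0.012 m and y of wedge_tip in the frame of slot between 0.006 and 0.0135 m and angle between wedge_mid's own z axis and vertical below 0.12 rad and z of tapper_foot in the frame of wedge_top above 0.004 m), for 0.05 s.
4. a further tap (over 3 N) finds the ring gripped (over 10 N) (x of wedge_tip in the frame of slot between -0.012 and 0.012 m and y of wedge_tip in the frame of slot between 0.006 and 0.0135 m and angle between wedge_mid's own z axis and vertical below 0.12 rad and contact force between tapper and wedge above 3 N and contact force between ring and jaw above 10 N).
At the end, for the whole second after the job is handed in: The wedge stays upright (within 0.12 rad) in the slot, within 12 mm of its middle, and the jaw presses the ring with more than 10 N; the tapper stands upright (within 0.1 rad), at rest on the bench; jar, dish and cone within 20 mm of where they were (x of wedge_tip in the frame of slot between -0.012 and 0.012 m and y of wedge_tip in the frame of slot between 0.006 and 0.0135 m and angle between wedge_mid's own z axis and vertical below 0.12 rad and contact force between ring and jaw above 10 N and angle between tapper_mid's own z axis and vertical below 0.1 rad and height (world z) of tapper_foot between -0.004 and 0.004 m and linear speed of each of tapper, wedge below 0.01 m/s and distance of each of jar, dish, mandrel from where it was at the start of the episode below 0.02 m); the robot touches nothing.
It fails at once if the wedge is struck or pressed with the tapper harder than 35 N (contact force between tapper and wedge above 35 N).
It fails at once if the wedge is driven tight by the fingers instead of the tapper (contact force between the fingers and wedge above 2 N and contact force between ring and jaw above 3 N).
It fails at once if a bystander is knocked aside (over 20 mm) (distance of any of jar, dish, mandrel from where it was at the start of the episode above 0.02 m).
It also fails if it takes over 72 s, if anything falls off the work surface, if the arm or the gripper's body presses on something with over 40 N, if the wrist force passes 120 N, or if a joint passes its speed limit or range.

## Robot

A 6-joint arm with a two-finger parallel gripper is mounted at the origin on the work surface. World frame = base frame: x ahead of the robot, y to its left, z up, the work surface at z = 0. Lengths are in m, angles in degrees, forces in N, time in s.
With the tool pointing down it reaches from about 0.325 to 0.75 m from the base axis. Payload 7.6 kg.
Tool frame: the origin (TCP) lies at the very end of the fingers, on their centre line; the grasp point (between the pads) lies 19 mm behind it (ctrl.grip_depth is the distance from the TCP to the grasp point, in m); z points along the fingers, x is the direction in which the jaws open and shut, and the axes are right-handed (so a half turn about z gives the same grasp; the last joint's range is limited). The gripper opens to 85 mm and grips with 20 to 120 N. Pads are 22 mm wide; open, the fingers measure 114 mm over their backs; the gripper's body (76 mm by 85 mm) begins 54 mm behind the grasp point. The pads swing forward as they close: fully open they stand 13 mm farther back than shut.
Start: joints at [66.79, 2.991, 80.254, -0, 96.75, -4.028], TCP at [0.172, 0.496, 0.231] pointing down, gripper open.
Joint ranges: [-166.34, 166.34], [-52.06, 124.39], [6.96, 135.62], [-60.46, 240.46], [14.63, 156.25], [-167.68, 167.68]. Speed limits (degrees/s): [147.25, 147.25, 172.46, 180, 180, 180].

## Interface

Orientations are given as [roll, pitch, yaw] about the fixed x, y, z axes, in that order (R = Rz(yaw) Ry(pitch) Rx(roll)).
In Python, from plant import ctrl, grab_frame, get_calibration, sign_off, silhouettes gives the robot as it stands.
- The arm moves only by the tool servo_tool, never from a script. Its argument "plan" is one flat list of numbers, 4 for each row, row after row: the shift along the world's x, y, z in m, then the turn about the world's z in rad. In form: [tx, ty, tz, spin, tx, ty, tz, spin, ...]. A call has 1 to 12 rows; each row is the pose to reach, as a shift and turn from the pose commanded when the call began; what a row does not reach only later rows make up. A row lasts 1/8 s, in which the tool goes at most 62.5 mm and 10.7 degrees, less where a joint would pass 70% of its speed; a pose out of reach is approached as far as the arm can. A call with a gripper value outside its range is refused whole. "fingers" is the closure in counts, from 0 (fully open) to 255 (shut), set as the call begins (left out, the last holds). The fingers move at their own pace and stop on an object; "newtons" is the grip in N (left out, the last holds). Time passes only in rows, so rows that repeat a pose let the fingers close. It gives the time, the measured TCP pose, the force and the opening at its end, in the units of the state.
- ctrl.get_obs(): the state, without advancing time (a new reading comes with each control period).
- grab_frame(name): name is "side" or "top" or "wrist"; returns the picture (480x640x3 uint8, red, green, blue); there is no depth.
- get_calibration(name): a dict with "camera_matrix" (3x3 intrinsics, pixels), "view" (4x4, takes a point from world to camera coordinates). Camera axes: x right, y down, z forward; pixel columns grow to the right and rows downward; lengths in m; the calibration is good to about 2 mm. A picture is of the moment at which its call begins: read the wrist's pose just before it. get_calibration takes no time and is no camera call; for the wrist camera it gives the pose at the moment of the call.
- sign_off(): hands the job in, once; it reports no verdict.
Trained networks look in the newest picture that a camera, given by its name, has taken for a name from the list of things; names that differ only in an ending like _2 or _b are one class to them, and where a whole thing is asked for, a point or a joint stands for the part that bears it (a point fixed in the world has none). Each returns a list of dicts, best first, with "p" (0 to 1); they miss things now and then, are a little off and sometimes report something else, mostly with a low value. They report only what shows in the picture. A call takes as long as a camera call. They do not tell look-alikes from the thing itself.
- silhouettes(camera, label): "pixels" (480x640 bool, what is visible of it) and "centre" ([column, row] in pixels, amid what is visible of it).
The state is a dict: "t": time; "joint_pos": joint angles; "qvel": joint speeds; "effort": joint torques, N m; "tool_pos": TCP position; "orientation": TCP orientation; "force": force on the tool from outside, world axes, zero at the start; "moment": the same for the moment, N m; "opening": finger opening in m.
Only numpy, scipy, OpenCV 4.12 (cv2) and the standard library are available. Lean on these libraries where they do the work, as an engineer would, in place of code of your own. Each camera call takes 0.05 s, during which the arm holds its last target. There are 200 camera calls.

## Working session

There is one attempt and no reset: what is moved stays moved. The work goes in short steps, Python scripts to look and compute and a tool call to move; the robot and the scene stay as the last step left them, time stands still between calls to the robot, and variables do not carry over. Pictures are saved under pics/ and viewed, about 8 in all and at most 12, crops included, and the job is handed in when it is done.

Besides the shell and the picture viewer there is one more tool, called after ">>>" by a JSON object that holds its "method" and its "body", one argument or row to a line. servo_tool: Moves the arm, as the interface text tells. Its arguments: {"type":"object","properties":{"plan":{"type":"array","items":{"type":"number"}},"fingers":{"type":"number"},"newtons":{"type":"number"}},"required":["plan"]}

```bash
ls; mkdir -p pics
cat > h.py <<'E'
import numpy as np, cv2
from plant import ctrl, grab_frame, get_calibration, sign_off, silhouettes
def save(n,im): cv2.imwrite('pics/'+n,cv2.cvtColor(im,cv2.COLOR_RGB2BGR))
def P(cam):
    c=get_calibration(cam); return np.array(c['camera_matrix']),np.array(c['view'])
def ray(cam,uv):
    K,V=P(cam); d=V[:3,:3].T@np.linalg.solve(K,[uv[0],uv[1],1]); return -V[:3,:3].T@V[:3,3],d
def atz(cam,uv,z):
    o,d=ray(cam,uv); return o+d*(z-o[2])/d[2]
def proj(cam,p):
    K,V=P(cam); q=(V[:3,:3]@np.atleast_2d(p).T+V[:3,3:]); q=K@q; return (q[:2]/q[2]).T
E
python3 - <<'E'
from h import *
a=grab_frame('top');b=grab_frame('side')
save('top.png',a);save('side.png',b)
print(ctrl.get_obs())
for c in('top','side'):
    K,V=P(c);print(c,K.round(1).tolist(),(-V[:3,:3].T@V[:3,3]).round(3),V[2,:3].round(2))
    for n in('clamp','jaw','ring','wedge','rest','tapper','jar','dish','mandrel'):
        for d in silhouettes(c,n):
            z=0.0; print(n,round(d['p'],2),np.round(d['centre']),int(d['pixels'].sum()),atz(c,d['centre'],z).round(3)[:2])
E
```

```text
pics
{'t': 0.1, 'joint_pos': array([ 6.67906275e+01,  3.02268737e+00,  8.03067392e+01,  4.19550857e-04,
        9.67489741e+01, -4.02608774e+00]), 'qvel': array([-0.03340106, -0.12475093, -0.03397089,  0.05097949,  0.10606528,
       -0.05705382]), 'effort': array([ 1.37114719e-03, -3.82580531e+01, -3.60986423e+01, -5.68593407e-05,
        4.72497006e-03,  2.96320229e-05]), 'tool_pos': array([0.17236704, 0.49561889, 0.23056915]), 'orientation': array([-1.79994080e+02,  7.81779065e-02,  7.08167683e+01]), 'force': array([ 0.44433205, -0.47952625,  0.72922712]), 'moment': array([-0.00574757, -0.03570362,  0.03614049]), 'opening': 0.08529893424634429}
top [[579.7, 0.0, 316.6], [0.0, 579.7, 253.2], [0.0, 0.0, 1.0]] [0.366 0.035 0.999] [ 0.21 -0.02 -0.98]
clamp 0.97 [328. 181.] 2309 [ 0.706 -0.024]
clamp 0.61 [307. 266.] 2233 [0.555 0.032]
jaw 0.95 [322. 179.] 567 [ 0.712 -0.013]
jaw 0.87 [299. 262.] 593 [0.564 0.046]
jaw 0.23 [488. 257.] 570 [ 0.533 -0.286]
ring 0.67 [306. 267.] 2094 [0.554 0.034]
ring 0.39 [288. 266.] 51 [0.559 0.065]
wedge 0.94 [168. 290.] 354 [0.543 0.278]
wedge 0.68 [
[... 434 characters left out ...]
mp 0.62 [399. 279.] 1638 [ 0.707 -0.014]
jaw 0.74 [396. 262.] 297 [0.725 0.035]
jaw 0.59 [316. 264.] 292 [0.56  0.089]
wedge 0.91 [310. 199.] 368 [0.628 0.317]
wedge 0.74 [271. 187.] 227 [0.551 0.399]
wedge 0.68 [277. 198.] 289 [0.552 0.349]
wedge 0.54 [381. 409.] 853 [ 0.542 -0.265]
rest 0.68 [280. 217.] 744 [0.537 0.273]
rest 0.66 [453. 316.] 963 [ 0.758 -0.139]
rest 0.32 [277. 201.] 296 [0.549 0.335]
rest 0.32 [379. 408.] 813 [ 0.54  -0.264]
tapper 0.86 [380. 409.] 886 [ 0.541 -0.265]
jar 0.81 [453. 317.] 972 [ 0.757 -0.141]
dish 0.58 [370. 221.] 583 [0.732 0.183]
dish 0.58 [316. 263.] 345 [0.563 0.092]
mandrel 0.72 [252. 314.] 516 [0.398 0.001]
mandrel 0.44 [324. 277.] 1591 [0.564 0.047]
```

View pics/top.png

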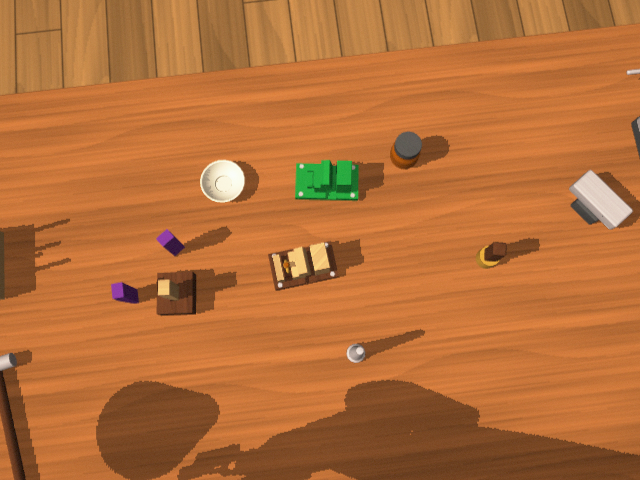

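View pics/side.png

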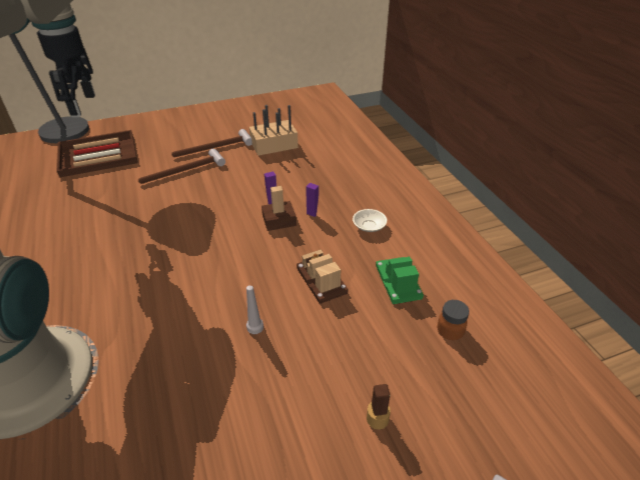

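Candidates for the wedge in the top view are the pale block in the dark rest (168,290) and two purple look-alikes (124,291) and (170,243). For the clamp there is the wooden one (303,265) and the green one (328,181). I choose the pale block and the wooden clamp. The tapper is at (490,255). I'll move over the wedge for a close check.

>>> {"method": "servo_tool", "body": {
  "plan": [0.05,-0.035,0.01,0,0.1,-0.07,0.02,0,0.15,-0.105,0.02,0,0.2,-0.14,0.02,0,0.25,-0.175,0.02,0,0.3,-0.21,0.02,0,0.32,-0.23,0.02,0,0.32,-0.23,0.02,0,0.32,-0.23,0.02,0]
}}

```text
t: 2.12
tool_pos: [0.492, 0.2665, 0.2513]
orientation: [-180.0, -0.0, 70.8]
force: [-0.7, 0.3, -0.1]
opening: 0.0853
```

Run:
```python
from h import *
a=grab_frame('wrist');save('w1.png',a)
o=ctrl.get_obs();print(o['tool_pos'],o['orientation'],o['t'])
K,V=P('wrist');print(K.round(1).tolist(),(-V[:3,:3].T@V[:3,3]).round(3),V[:3,:3].round(2).tolist())
for n in('wedge','rest','clamp','jaw'):
  for d in silhouettes('wrist',n):
    print(n,round(d['p'],2),np.round(d['centre']),int(d['pixels'].sum()))
```

```text
[0.49175586 0.26674063 0.2514389 ] [-1.79990221e+02 -1.90657948e-02  7.08920903e+01] 2.175
[[393.8, 0.0, 318.5], [0.0, 393.8, 233.2], [0.0, 0.0, 1.0]] [0.415 0.293 0.393] [[0.33, 0.94, 0.0], [0.9, -0.31, 0.31], [0.3, -0.1, -0.95]]
wedge 0.65 [327. 246.] 1001
wedge 0.61 [348. 316.] 1480
wedge 0.58 [408. 221.] 1267
rest 0.77 [319. 221.] 3531
clamp 0.56 [124. 317.] 5638
jaw 0.56 [130. 322.] 1903
jaw 0.4 [153. 316.] 211
jaw 0.19 [329. 250.] 1058
```

View pics/w1.png

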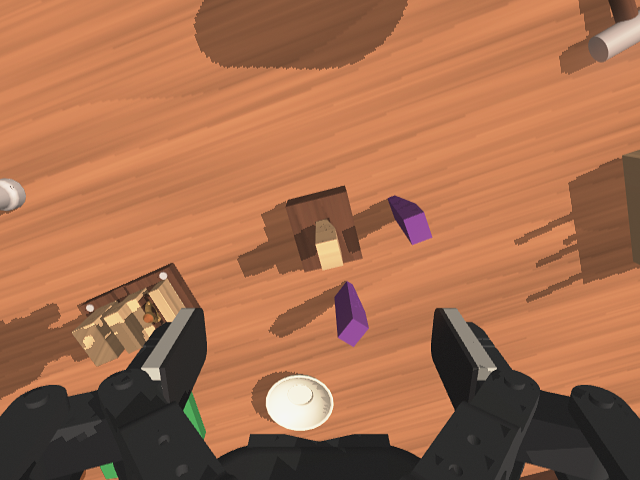

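The picture shows the pale wedge in the rest at (328,245), the purple ones at (410,221) and (348,316), and the wooden clamp at (130,320). I'll take a closer view for fitting the pose.

>>> {"method": "servo_tool", "body": {
  "plan": [0.02,0.0,-0.04,0,0.03,0.0,-0.09,0,0.03,0.0,-0.09,0,0.03,0,-0.09,0]
}}

```text
t: 2.88
tool_pos: [0.5228, 0.2665, 0.1637]
orientation: [179.9, -0.1, 70.8]
force: [-0.7, -0.5, 0.3]
opening: 0.0855
```

Run:
```python
from h import *
import pickle
c=get_calibration('wrist')
a=grab_frame('wrist');o=ctrl.get_obs();print(o['tool_pos'],o['t'])
pickle.dump((a,c),open('w2.pkl','wb'))
for n in('wedge','rest','clamp','jaw'):
  for d in silhouettes('wrist',n):
    print(n,round(d['p'],2),np.round(d['centre']),int(d['pixels'].sum()))
K,V=P('wrist')
u=proj('wrist',[[0.535,0.265,0.06]])[0];print(u)
x,y=int(u[0])-70,int(u[1])-60
cr=cv2.resize(a[max(y,0):y+130,x:x+140],None,fx=5,fy=5,interpolation=cv2.INTER_CUBIC)
print(x,y);save('w2.png',cr[:600,:780])
```

```text
[0.52312133 0.26662444 0.16448137] 2.925
wedge 0.77 [312. 250.] 1902
wedge 0.77 [429. 215.] 2506
wedge 0.76 [346. 343.] 2762
wedge 0.22 [284. 427.] 1662
rest 0.75 [308. 215.] 6251
clamp 0.75 [ 98. 473.] 452
clamp 0.69 [ 86. 340.] 390
clamp 0.62 [ 58. 339.] 8924
jaw 0.91 [ 60. 349.] 3609
jaw 0.85 [101. 474.] 429
[322.3774714  249.52315147]
252 189
```

View pics/w2.png

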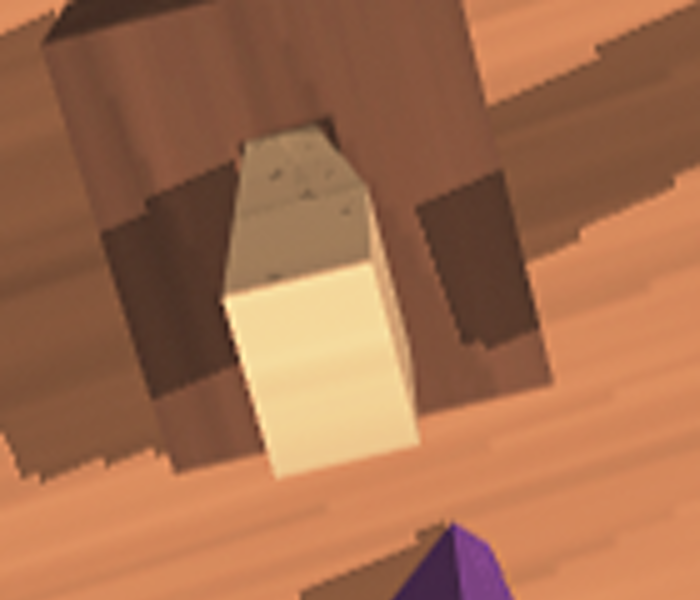

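Run:
```python
from h import *
K=None
c=np.array([[228,297],[372,262],[418,442],[278,476]])/5-0.4+[252,189]
p=np.array([atz('wrist',u,.09)[:2] for u in c]);print(p.round(4));print('centre',p.mean(0))
A,B,C,D=p
for e in(B-A,C-D,C-B,D-A):print(np.linalg.norm(e).round(4),np.degrees(np.arctan2(e[1],e[0])).round(1))
```

```text
[[0.5184 0.2548]
 [0.5198 0.2721]
 [0.5432 0.2699]
 [0.5419 0.2526]]
centre [0.5308429  0.26233428]
0.0173 85.2
0.0174 85.7
0.0235 -5.3
0.0237 -5.5
```

>>> {"method": "servo_tool", "body": {
  "plan": [0.002,-0.001,0,-0.18,0.004,-0.002,0,-0.36,0.006,-0.002,0,-0.54,0.008,-0.003,0,-0.72,0.009,-0.004,0,-0.9,0.009,-0.004,0,-1.08,0.009,-0.004,0,-1.24,0.009,-0.004,0,-1.324,0.009,-0.004,0,-1.324,0.009,-0.004,0,-1.324],
  "fingers": 120,
  "newtons": 30
}}

```text
t: 4.38
tool_pos: [0.5316, 0.2619, 0.1618]
orientation: [-180.0, -0.0, -4.9]
force: [-0.2, 0.1, -1.6]
opening: 0.045
```

Run:
```python
from h import *
a=grab_frame('wrist');o=ctrl.get_obs();print(o['tool_pos'],o['orientation'],o['t'],o['opening'])
for q in('clamp','wedge'):
  for d in silhouettes('wrist',q): print(q,round(d['p'],2),np.round(d['centre']))
u=proj('wrist',[[0.56,0.045,0.03]])[0];print(u)
save('w3.png',np.hstack([a]))
# predicted wedge top corners
R=lambda t:np.array([[np.cos(t),-np.sin(t)],[np.sin(t),np.cos(t)]])
for s in((1,1),(1,-1),(-1,-1),(-1,1)):
  print(proj('wrist',[*(np.array([.5308,.2623])+R(np.radians(-5))@(np.array(s)*[.012,.009])),.09]))
print(proj('wrist',o['tool_pos']),proj('wrist',[.5308,.2623,.09]))
```

```text
[0.53154295 0.2619173  0.16161982] [-1.79987004e+02 -2.63438204e-02 -4.96448439e+00] 4.425 0.04560882841619991
clamp 0.68 [357. 395.]
clamp 0.62 [482. 474.]
wedge 0.76 [317. 240.]
wedge 0.69 [442. 228.]
wedge 0.57 [316. 111.]
[371.82616827 450.04025859]
[[338.72832672 234.55409486]]
[[338.24544837 263.71047076]]
[[297.26723258 263.73214932]]
[[296.72397686 234.57531605]]
[[319.41267512 312.11324714]] [[317.74178423 249.32327769]]
```

View pics/w3.png

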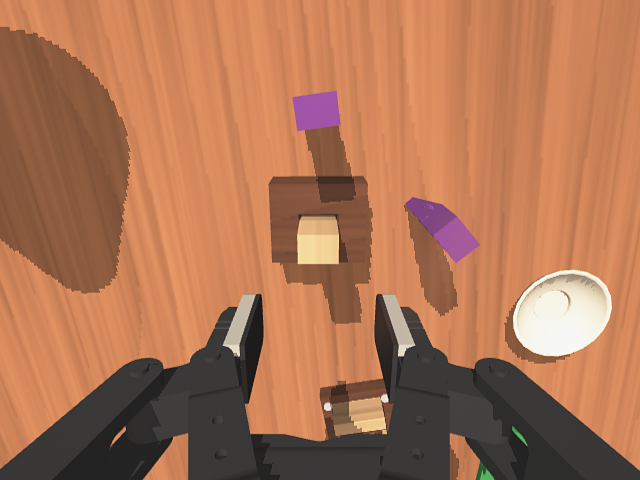

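The wedge matches its predicted corners, so I'll descend and grip it.

>>> {"method": "servo_tool", "body": {
  "plan": [0,0,-0.03,0,0,0,-0.06,0,0,0,-0.09,0,0,0,-0.105,0,0,0,-0.105,0]
}}

```text
t: 5.15
tool_pos: [0.531, 0.2617, 0.0556]
orientation: [180.0, 0.1, -5.0]
force: [0.1, 0.3, 0.6]
opening: 0.0455
```

>>> {"method": "servo_tool", "body": {
  "plan": [0,0,0,0,0,0,0,0,0,0,0,0,0,0,0,0,0,0,0,0,0,0,0,0],
  "fingers": 255,
  "newtons": 25
}}

```text
t: 5.9
tool_pos: [0.5322, 0.2622, 0.0578]
orientation: [-179.9, -0.1, -5.0]
force: [-0.1, 0.4, 4.9]
opening: 0.0235
```

>>> {"method": "servo_tool", "body": {
  "plan": [0,0,0.01,0,0,0,0.04,0,0,0,0.08,0,0,0,0.12,0,0,0,0.14,0,0,0,0.14,0]
}}

```text
t: 6.65
tool_pos: [0.5321, 0.2621, 0.1984]
orientation: [-179.9, -0.2, -5.0]
force: [-0.6, 0.3, -1.2]
opening: 0.0238
```

>>> {"method": "servo_tool", "body": {
  "plan": [0.006,-0.04,0,0.06,0.012,-0.09,0,0.12,0.018,-0.13,0,0.18,0.024,-0.16,0,0.22,0.024,-0.18,0,0.22,0.024,-0.18,0,0.22,0.024,-0.18,0,0.22]
}}

```text
t: 7.52
tool_pos: [0.5552, 0.0828, 0.196]
orientation: [-180.0, 0.0, 7.6]
force: [0.2, 0.2, 0.1]
opening: 0.0234
```

Run:
```python
from h import *
a=grab_frame('wrist');o=ctrl.get_obs();print(o['tool_pos'],o['orientation'],o['t'],o['opening'])
save('w4.png',cv2.resize(a[130:430,160:560],None,fx=2,fy=2,interpolation=cv2.INTER_CUBIC))
```

```text
[0.55526046 0.08289452 0.19611295] [-1.79980742e+02  1.38260306e-02  7.61216502e+00] 7.575 0.02369966771139269
```

View pics/w4.png

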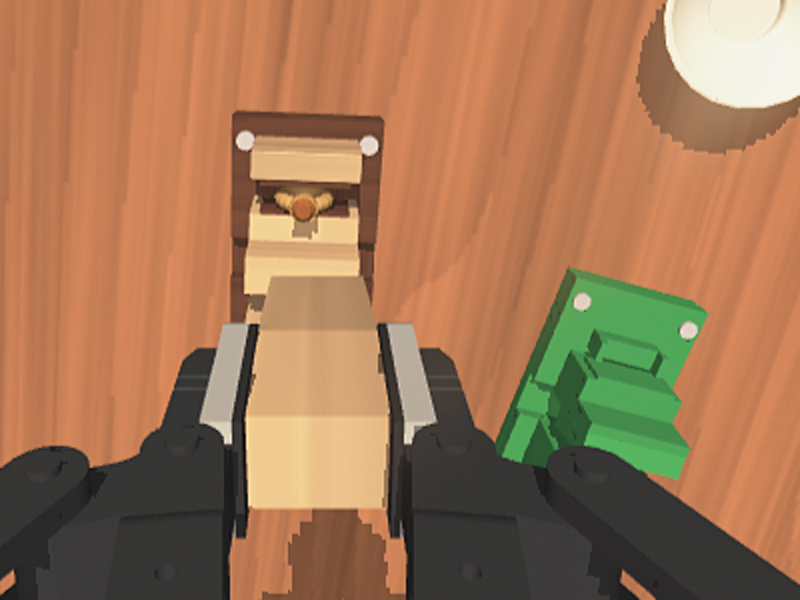

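The slope faces the ring side, which is right. I'll pass over so the slot is unobstructed.

>>> {"method": "servo_tool", "body": {
  "plan": [0.0,-0.04,0,0.0,0.0,-0.08,0,0.0,0.0,-0.11,0,0.0,0.0,-0.11,0,0.0,0.0,-0.11,0,0.0]
}}

```text
t: 8.2
tool_pos: [0.5555, -0.0269, 0.1963]
orientation: [-180.0, -0.0, 7.6]
force: [0.1, 0.4, -1.1]
opening: 0.0234
```

Run:
```python
from h import *
import pickle
c=get_calibration('wrist');a=grab_frame('wrist');o=ctrl.get_obs();print(o['tool_pos'],o['orientation'],o['t'],o['opening'])
pickle.dump((a,c,o),open('w5.pkl','wb'))
u=proj('wrist',[.556,.02,.05])[0];print(u)
x,y=int(u[0])-75,max(int(u[1])-60,0);print(x,y)
save('w5.png',cv2.resize(a[y:y+115,x:x+150],None,fx=5,fy=5,interpolation=cv2.INTER_CUBIC))
```

```text
[ 0.55553763 -0.02677126  0.19628351] [-1.79976564e+02 -4.09081929e-03  7.64943238e+00] 8.25 0.02359482964067695
[328.04703712 153.38755614]
253 93
```

View pics/w5.png

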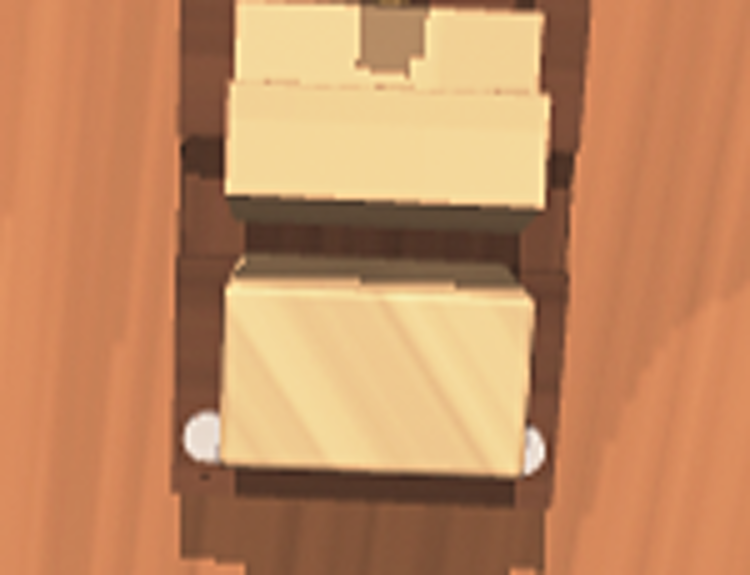

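Run:
```python
from h import *
f=lambda c,z:np.array([atz('wrist',np.array(u)/5-.4+[253,93],z)[:2] for u in c])
TL,TR,BR,BL=f([[229,284],[532,296],[524,474],[222,463]],.06)
J=f([[227,193],[545,208]],.059)
an=lambda e:(np.linalg.norm(e).round(4),np.degrees(np.arctan2(e[1],e[0])).round(2))
print('x edges',an(TR-TL),an(BR-BL),an(J[1]-J[0]));print('y edges',an(TL-BL),an(TR-BR))
m=(TL+TR)/2;print('slot',m,'from centre',(TL+TR+BL+BR)/4,'jaw mid',J.mean(0),an(J.mean(0)-m))
# current wedge top as seen: where is held wedge
print(ctrl.get_obs()['tool_pos'],proj('wrist',[0.5555,-.0268,.24]))
```

```text
x edges (np.float64(0.0422), np.float64(5.39)) (np.float64(0.0433), np.float64(5.5)) (np.float64(0.0439), np.float64(5.0))
y edges (np.float64(0.0252), np.float64(94.43)) (np.float64(0.0252), np.float64(96.85))
slot [0.5558031  0.02310167] from centre [0.55704091 0.01056853] jaw mid [0.55489234 0.03511836] (np.float64(0.0121), np.float64(94.33))
[ 0.55553763 -0.02677126  0.19628351] [[319.46936614 385.12189006]]
```

Run:
```python
from h import *
import pickle
a,c,o=pickle.load(open('w5.pkl','rb'))
t=np.radians(o['orientation'][2]);R=np.array([[np.cos(t),-np.sin(t)],[np.sin(t),np.cos(t)]])
T=o['tool_pos']
for z in(.228,):
  for u in([246,415],[386,415],[386,508],[246,508]):
    p=atz('wrist',np.array(u)/2-.25+[160,130],z)[:2]; print('top',(R.T@(p-T[:2])*1000).round(1))
for u in([267,278],[366,278]):
    p=atz('wrist',np.array(u)/2-.25+[160,130],.148)[:2]; print('tip',(R.T@(p-T[:2])*1000).round(1))
for u in([248,330],[380,330]):
    p=atz('wrist',np.array(u)/2-.25+[160,130],.198)[:2]; print('knee',(R.T@(p-T[:2])*1000).round(1))
```

```text
top [-11.9   8.8]
top [10.7  8.8]
top [11.2 -9.3]
top [-12.4  -9.3]
tip [-13.5  -1.8]
tip [12.4 -1.8]
knee [-14.1   8.7]
knee [12.1  8.7]
```

>>> {"method": "servo_tool", "body": {
  "plan": [0,0.03,0,-0.02,0,0.055,0,-0.04,0,0.061,0,-0.04,0,0.061,-0.03,-0.04,0,0.061,-0.06,-0.04,0,0.061,-0.08,-0.04,0,0.061,-0.082,-0.04,0,0.061,-0.082,-0.04,0,0.061,-0.082,-0.04]
}}

```text
t: 9.38
tool_pos: [0.5562, 0.0328, 0.1157]
orientation: [180.0, -0.1, 5.3]
force: [-0.0, 0.0, -1.0]
opening: 0.0234
```

Run:
```python
from h import *
import pickle
a=grab_frame('wrist');o=ctrl.get_obs();print(o['tool_pos'],o['orientation'],o['t'])
b=grab_frame('top');s=grab_frame('side')
u=proj('side',[.555,.033,.06])[0];v=proj('top',[.555,.033,.06])[0];w=proj('wrist',[.555,.04,.06])[0];print(u,v,w)
cr=lambda im,u,r,f:cv2.resize(im[int(u[1])-r:int(u[1])+r,int(u[0])-r:int(u[0])+r],(400,400),interpolation=cv2.INTER_CUBIC)
save('c1.png',np.hstack([cr(a,w,70,1),cr(s,u,40,1)]))
```

```text
[0.55607155 0.03283917 0.11553899] [ 1.79985763e+02 -1.19647978e-01  5.27689118e+00] 9.425
[322.71696609 261.54128338] [305.86597909 259.48909776] [318.58655475 248.15240241]
```

View pics/c1.png

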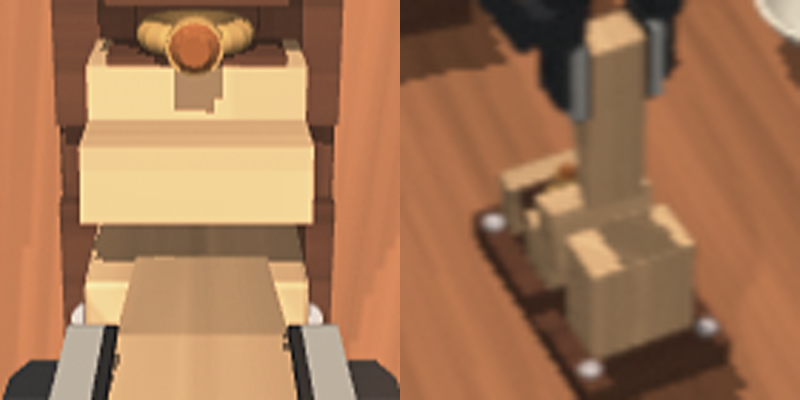

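Run:
```python
from h import *
o=ctrl.get_obs()
w=np.array([318,248])-70
t=np.radians(5.4);R=np.array([[np.cos(t),-np.sin(t)],[np.sin(t),np.cos(t)]]);S=np.array([.5558,.0234])
f=lambda u,z:(R.T@(atz('wrist',np.array(u)*.35-.3+w,z)[:2]-S)*1000).round(1)
for z in(.0655,.0675,.0695):print('tip',z,f([133,257],z),f([265,257],z))
print('jaw',f([80,222],.059),f([312,222],.059))
print('cheek',f([87,282],.06),f([305,282],.06))
print('tcp',R.T@(o['tool_pos'][:2]-S)*1000)
```

```text
tip 0.0655 [-12.1   7.7] [12.3  7.6]
tip 0.0675 [-12.    8.6] [12.1  8.5]
tip 0.0695 [-11.8   9.4] [12.   9.4]
jaw [-22.4  12.1] [21.4 12. ]
cheek [-21.4   0.2] [20.3  0.1]
tcp [0.92488206 9.41100231]
```

>>> {"method": "servo_tool", "body": {
  "plan": [0,0.001,0,0,0,0.001,-0.006,0,0,0.001,-0.01,0,0,0.001,-0.013,0,0,0.001,-0.016,0,0,0.0008,-0.019,0,0,0.0006,-0.021,0,0,0.0006,-0.021,0]
}}

```text
t: 10.52
tool_pos: [0.5554, 0.0334, 0.0931]
orientation: [180.0, 0.0, 5.3]
force: [0.1, -0.0, -0.5]
opening: 0.0238
```

>>> {"method": "servo_tool", "body": {
  "plan": [0,0,-0.0015,0,0,0,-0.003,0,0,0,-0.003,0]
}}

```text
t: 10.9
tool_pos: [0.5555, 0.0334, 0.0902]
orientation: [180.0, -0.0, 5.3]
force: [0.4, 0.2, -0.6]
opening: 0.0235
```

>>> {"method": "servo_tool", "body": {
  "plan": [0,0,0,0,0,0,0,0,0,0,0,0,0,0,0,0,0,0,0,0,0,0,0,0],
  "fingers": 120
}}

```text
t: 11.65
tool_pos: [0.5555, 0.0335, 0.0904]
orientation: [-180.0, -0.0, 5.3]
force: [-0.2, -0.5, 0.8]
opening: 0.0452
```

Run:
```python
from h import *
a=grab_frame('wrist');o=ctrl.get_obs();print(o['tool_pos'],o['t'],o['opening'],o['force'])
s=grab_frame('side')
w=proj('wrist',[.555,.035,.1])[0];u=proj('side',[.555,.033,.07])[0];print(w,u)
cr=lambda im,u,r:cv2.resize(im[max(int(u[1])-r,0):int(u[1])+r,int(u[0])-r:int(u[0])+r],(400,400),interpolation=cv2.INTER_CUBIC)
save('c2.png',np.hstack([cr(a,w,100),cr(s,u,40)]))
```

```text
[0.55550347 0.0334718  0.09032361] 11.7 0.045330387249630906 [ 0.86658305 -0.41368096  0.03054835]
[318.449487   321.20756134] [322.73159232 257.86623652]
```

View pics/c2.png

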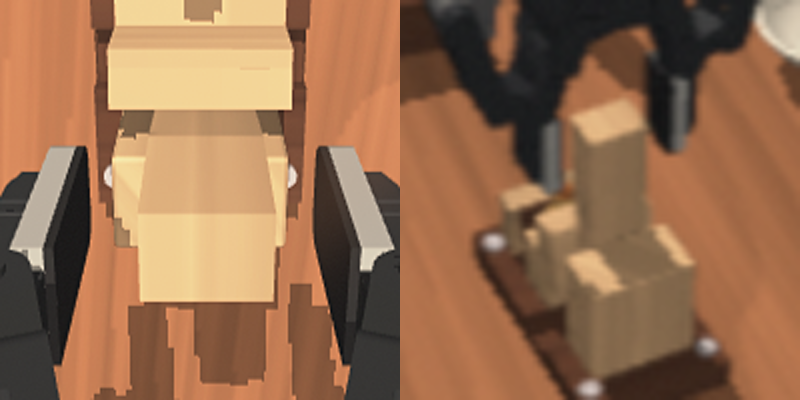

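The wedge stands upright in the slot, released. I'll measure its top, then go up and over to the tapper.

>>> {"method": "servo_tool", "body": {
  "plan": [0,0,0.03,0,0,0,0.08,0,0,0,0.13,0,0,-0.03,0.13,0,0,-0.08,0.13,0,-0.005,-0.13,0.13,0,-0.01,-0.18,0.13,0,-0.01,-0.22,0.13,0,-0.01,-0.26,0.13,0,-0.01,-0.27,0.13,0,-0.01,-0.27,0.13,0,-0.01,-0.27,0.13,0]
}}

```text
t: 13.25
tool_pos: [0.5457, -0.2354, 0.2204]
orientation: [-180.0, -0.0, 5.3]
force: [-0.7, -0.1, 0.1]
opening: 0.0448
```

Run:
```python
from h import *
a=grab_frame('wrist');o=ctrl.get_obs();print(o['tool_pos'],o['orientation'],o['t'],o['opening'],o['force'])
for d in silhouettes('wrist','tapper'): print(round(d['p'],2),np.round(d['centre']),d['pixels'].sum(),atz('wrist',d['centre'],.05))
d=silhouettes('wrist','tapper')[0]['centre']
y,x=max(int(d[1])-60,0),max(int(d[0])-65,0);print(x,y)
save('t1.png',cv2.resize(a[y:y+120,x:x+130],None,fx=5,fy=5,interpolation=cv2.INTER_CUBIC))
```

```text
[ 0.54576295 -0.2352964   0.22049944] [-1.79991230e+02 -1.87214835e-02  5.36076178e+00] 13.3 0.04488710009053461 [ 0.45017876 -0.31161531  0.81344762]
0.67 [293. 252.] 2027 [ 0.52783794 -0.2768159   0.05      ]
0.36 [558. 140.] 5289 [ 0.72584718 -0.16463252  0.05      ]
228 192
```

View pics/t1.png

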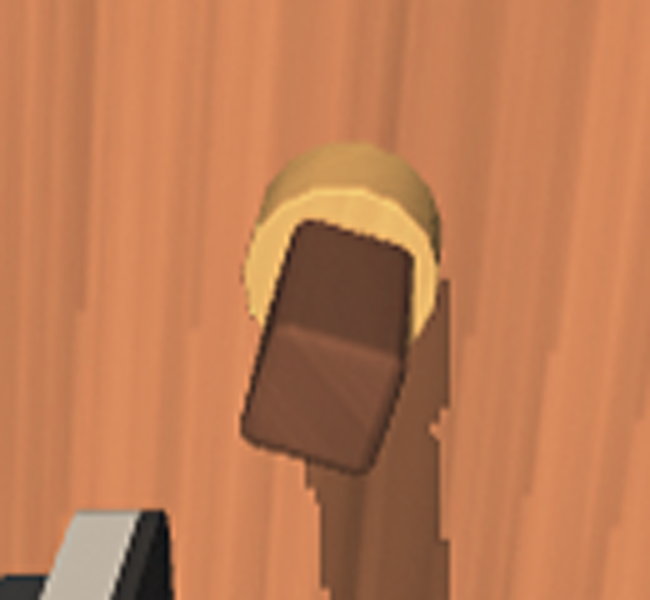

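Run:
```python
from h import *
f=lambda u,z:atz('wrist',np.array(u)/5-.4+[228,192],z)[:2]
TL,TR,BR,BL=[f(u,.085) for u in([276,322],[408,361],[368,478],[238,437])]
an=lambda e:(np.linalg.norm(e).round(4),np.degrees(np.arctan2(e[1],e[0])).round(2))
print(an(TR-TL),an(BR-BL),an(TL-BL),an(TR-BR),(TL+TR+BL+BR)/4)
l,r,t=f([246,270],.03),f([438,270],.03),f([345,187],.03);print(l,r,t)
```

```text
(np.float64(0.0209), np.float64(-12.44)) (np.float64(0.0212), np.float64(-13.96)) (np.float64(0.0201), np.float64(76.74)) (np.float64(0.0207), np.float64(77.38)) [ 0.52924674 -0.27915607]
[ 0.51202448 -0.27959065] [ 0.54637391 -0.27639714] [ 0.52855407 -0.26233825]
```

>>> {"method": "servo_tool", "body": {
  "plan": [-0.008,-0.02,0,-0.16,-0.0167,-0.044,0,-0.321,-0.0167,-0.044,-0.04,-0.321,-0.0167,-0.044,-0.08,-0.321,-0.0167,-0.044,-0.11,-0.321,-0.0167,-0.044,-0.11,-0.321,-0.0167,-0.044,-0.11,-0.321]
}}

```text
t: 14.28
tool_pos: [0.5296, -0.2806, 0.1122]
orientation: [180.0, -0.1, -13.1]
force: [-0.7, 0.2, 0.4]
opening: 0.0455
```

>>> {"method": "servo_tool", "body": {
  "plan": [0,0.001,-0.03,0,0,0.001,-0.055,0,0,0.001,-0.07,0,0,0.001,-0.076,0,0,0.001,-0.076,0,0,0.001,-0.076,0]
}}

```text
t: 15.02
tool_pos: [0.5294, -0.2799, 0.0356]
orientation: [180.0, -0.1, -13.1]
force: [0.1, -0.5, -0.5]
opening: 0.0451
```

>>> {"method": "servo_tool", "body": {
  "plan": [0,0,0,0,0,0,0,0,0,0,0,0,0,0,0,0,0,0,0,0,0,0,0,0],
  "fingers": 255,
  "newtons": 70
}}

```text
t: 15.78
tool_pos: [0.5292, -0.2798, 0.0351]
orientation: [180.0, -0.1, -13.1]
force: [-0.1, 0.4, 5.2]
opening: 0.0216
```

>>> {"method": "servo_tool", "body": {
  "plan": [0,0,0.01,0,0,0,0.04,0,0,0,0.09,0,0,0,0.14,0,0,0,0.17,0,0,0,0.17,0,0,0,0.17,0]
}}

```text
t: 16.65
tool_pos: [0.528, -0.2791, 0.2017]
orientation: [-179.9, 0.2, -13.1]
force: [-0.4, -0.6, -3.7]
opening: 0.0212
```

>>> {"method": "servo_tool", "body": {
  "plan": [0.004,0.05,0,0,0.009,0.1,0,0,0.014,0.16,0,0,0.019,0.22,0,0,0.024,0.27,0,0,0.027,0.3,0,0,0.027,0.312,0,0,0.027,0.312,0,0,0.027,0.312,0,0]
}}

```text
t: 17.77
tool_pos: [0.5556, 0.0313, 0.2037]
orientation: [180.0, 0.0, -13.2]
force: [-0.3, -0.4, -2.2]
opening: 0.0211
```

Run:
```python
from h import *
grab_frame('side');o=ctrl.get_obs();print(o['tool_pos'],o['orientation'],o['t'],o['force'])
a=grab_frame('wrist');s=grab_frame('side')
u=proj('side',[.555,.033,.1])[0];w=proj('wrist',[.555,.033,.118])[0];print(w,u)
cr=lambda im,u,r:cv2.resize(im[max(int(u[1])-r,0):int(u[1])+r,int(u[0])-r:int(u[0])+r],(400,400),interpolation=cv2.INTER_CUBIC)
save('c3.png',np.hstack([cr(a,w,110),cr(s,u,50)]))
```

```text
[0.55569253 0.0312693  0.20394847] [ 1.79972111e+02  2.49224554e-02 -1.32092147e+01] 17.825 [ 0.00354172 -0.02018554 -2.1668084 ]
[317.2052727  239.24948233] [322.7767105  246.52965738]
```

View pics/c3.png

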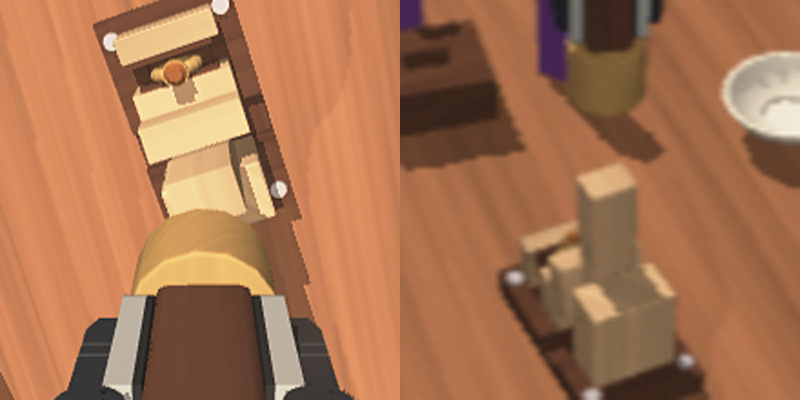

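>>> {"method": "servo_tool", "body": {
  "plan": [0,0.0015,-0.015,0,0,0.0015,-0.03,0,0,0.0015,-0.036,0,0,0.0015,-0.036,0,0,0.0015,-0.036,0]
}}

```text
t: 18.55
tool_pos: [0.556, 0.034, 0.1688]
orientation: [-180.0, -0.1, -13.1]
force: [0.5, -0.2, -2.6]
opening: 0.0211
```

>>> {"method": "servo_tool", "body": {
  "plan": [0,0,-0.002,0,0,0,-0.004,0]
}}

```text
t: 18.8
tool_pos: [0.5559, 0.034, 0.1645]
orientation: [-180.0, -0.0, -13.1]
force: [0.2, -0.5, -2.2]
opening: 0.0213
```

>>> {"method": "servo_tool", "body": {
  "plan": [0,0,-0.002,0,0,0,-0.004,0]
}}

```text
t: 19.05
tool_pos: [0.5558, 0.034, 0.1602]
orientation: [180.0, -0.0, -13.1]
force: [0.2, 0.5, -3.4]
opening: 0.0213
```

>>> {"method": "servo_tool", "body": {
  "plan": [0,0,-0.002,0]
}}

```text
t: 19.18
tool_pos: [0.5558, 0.034, 0.1582]
orientation: [180.0, -0.0, -13.1]
force: [-0.9, 0.3, -2.6]
opening: 0.0213
```

>>> {"method": "servo_tool", "body": {
  "plan": [0,0,-0.002,0]
}}

```text
t: 19.3
tool_pos: [0.5558, 0.034, 0.1562]
orientation: [-180.0, -0.0, -13.1]
force: [0.6, -0.1, -3.0]
opening: 0.0211
```

>>> {"method": "servo_tool", "body": {
  "plan": [0,0,-0.002,0]
}}

```text
t: 19.42
tool_pos: [0.5558, 0.034, 0.1542]
orientation: [-180.0, -0.0, -13.1]
force: [-0.6, -0.4, -2.7]
opening: 0.0212
```

>>> {"method": "servo_tool", "body": {
  "plan": [0,0,-0.002,0]
}}

```text
t: 19.55
tool_pos: [0.5558, 0.034, 0.1522]
orientation: [180.0, -0.0, -13.1]
force: [-0.4, 0.6, -3.4]
opening: 0.0212
```

>>> {"method": "servo_tool", "body": {
  "plan": [0,0,-0.002,0]
}}

```text
t: 19.68
tool_pos: [0.5558, 0.034, 0.1502]
orientation: [180.0, -0.0, -13.1]
force: [-1.1, -0.1, -2.2]
opening: 0.0215
```

>>> {"method": "servo_tool", "body": {
  "plan": [0,0,-0.002,0]
}}

```text
t: 19.8
tool_pos: [0.5558, 0.034, 0.1483]
orientation: [-180.0, -0.0, -13.1]
force: [0.4, -0.6, -2.2]
opening: 0.0213
```

>>> {"method": "servo_tool", "body": {
  "plan": [0,0,-0.002,0]
}}

```text
t: 19.92
tool_pos: [0.5559, 0.034, 0.1464]
orientation: [-180.0, -0.0, -13.1]
force: [-0.0, -0.5, -1.4]
opening: 0.0215
```

>>> {"method": "servo_tool", "body": {
  "plan": [0,0,-0.002,0]
}}

```text
t: 20.05
tool_pos: [0.5559, 0.034, 0.1444]
orientation: [-180.0, -0.0, -13.1]
force: [0.1, -0.2, -1.8]
opening: 0.0212
```

>>> {"method": "servo_tool", "body": {
  "plan": [0,0,-0.002,0]
}}

```text
t: 20.18
tool_pos: [0.5559, 0.034, 0.1423]
orientation: [-180.0, -0.0, -13.1]
force: [0.9, 1.0, -1.5]
opening: 0.0209
```

>>> {"method": "servo_tool", "body": {
  "plan": [0,0,-0.002,0]
}}

```text
t: 20.3
tool_pos: [0.5558, 0.034, 0.1403]
orientation: [-180.0, -0.0, -13.1]
force: [0.3, -0.3, -1.5]
opening: 0.0215
```

>>> {"method": "servo_tool", "body": {
  "plan": [0,0,-0.0015,0]
}}

```text
t: 20.42
tool_pos: [0.5558, 0.034, 0.1387]
orientation: [-180.0, -0.0, -13.1]
force: [-0.4, -0.3, -1.9]
opening: 0.0214
```

>>> {"method": "servo_tool", "body": {
  "plan": [0,0,-0.0015,0]
}}

```text
t: 20.55
tool_pos: [0.5558, 0.034, 0.1373]
orientation: [-180.0, -0.0, -13.1]
force: [0.2, 0.5, -1.4]
opening: 0.0212
```

>>> {"method": "servo_tool", "body": {
  "plan": [0,0,-0.0015,0]
}}

```text
t: 20.68
tool_pos: [0.5558, 0.034, 0.1358]
orientation: [-180.0, -0.0, -13.1]
force: [0.0, 0.1, -1.1]
opening: 0.0212
```

>>> {"method": "servo_tool", "body": {
  "plan": [0,0,-0.0015,0]
}}

```text
t: 20.8
tool_pos: [0.5558, 0.034, 0.1343]
orientation: [-180.0, -0.0, -13.1]
force: [0.6, -0.4, -1.4]
opening: 0.021
```

>>> {"method": "servo_tool", "body": {
  "plan": [0,0,-0.0015,0]
}}

```text
t: 20.92
tool_pos: [0.5558, 0.034, 0.1327]
orientation: [180.0, -0.0, -13.1]
force: [-1.2, 1.6, -1.3]
opening: 0.0212
```

>>> {"method": "servo_tool", "body": {
  "plan": [0,0,-0.001,0]
}}

```text
t: 21.05
tool_pos: [0.5558, 0.034, 0.1318]
orientation: [180.0, -0.0, -13.1]
force: [-0.4, 0.4, 2.4]
opening: 0.0216
```

>>> {"method": "servo_tool", "body": {
  "plan": [0,0,-0.001,0]
}}

```text
t: 21.18
tool_pos: [0.556, 0.034, 0.1317]
orientation: [-180.0, -0.1, -13.1]
force: [-2.5, 0.3, 5.7]
opening: 0.0212
```

>>> {"method": "servo_tool", "body": {
  "plan": [0,0,-0.001,0]
}}

```text
t: 21.3
tool_pos: [0.5562, 0.034, 0.1316]
orientation: [-180.0, -0.1, -13.1]
force: [-3.7, -0.6, 10.0]
opening: 0.0211
```

>>> {"method": "servo_tool", "body": {
  "plan": [0,0,-0.001,0,0,0,-0.001,0]
}}

```text
t: 21.55
tool_pos: [0.5564, 0.034, 0.1315]
orientation: [-180.0, -0.2, -13.1]
force: [-5.8, 0.4, 11.3]
opening: 0.0211
```

>>> {"method": "servo_tool", "body": {
  "plan": [0,0,0.004,0,0,0,0.01,0,0,0,0.015,0,0,0,0.015,0,0,0,0.015,0]
}}

```text
t: 22.18
tool_pos: [0.5557, 0.034, 0.1435]
orientation: [180.0, 0.0, -13.1]
force: [-0.3, -0.4, -3.5]
opening: 0.0211
```

>>> {"method": "servo_tool", "body": {
  "plan": [0,0,-0.0025,0,0,0,-0.005,0,0,0,-0.0075,0,0,0,-0.01,0,0,0,-0.012,0,0,0,-0.0135,0,0,0,-0.015,0,0,0,-0.016,0]
}}

```text
t: 23.18
tool_pos: [0.5563, 0.0341, 0.1313]
orientation: [-180.0, -0.2, -13.1]
force: [-9.2, 0.5, 17.0]
opening: 0.0211
```

>>> {"method": "servo_tool", "body": {
  "plan": [0,0,-0.001,0,0,0,-0.001,0]
}}

```text
t: 23.42
tool_pos: [0.5566, 0.0341, 0.1312]
orientation: [-179.9, -0.2, -13.1]
force: [-8.8, 0.9, 18.9]
opening: 0.0213
```

>>> {"method": "servo_tool", "body": {
  "plan": [0,0,0.004,0,0,0,0.01,0,0,0,0.017,0,0,0,0.017,0,0,0,0.017,0]
}}

```text
t: 24.05
tool_pos: [0.5557, 0.0339, 0.1435]
orientation: [180.0, 0.0, -13.1]
force: [0.6, -0.0, -2.5]
opening: 0.0216
```

>>> {"method": "servo_tool", "body": {
  "plan": [0,0,-0.0025,0,0,0,-0.005,0,0,0,-0.0075,0,0,0,-0.01,0,0,0,-0.012,0,-0.0004,0,-0.0135,0,-0.0008,0,-0.015,0,-0.0012,0,-0.016,0,-0.0014,0,-0.017,0,-0.0014,0,-0.0175,0]
}}

```text
t: 25.3
tool_pos: [0.5558, 0.0341, 0.1312]
orientation: [-179.9, -0.3, -13.1]
force: [-7.5, 0.3, 22.4]
opening: 0.0215
```

The third tap of about 25 N moved the wedge no farther (z 0.1312 both times). I'll lift off and return the tapper.

>>> {"method": "servo_tool", "body": {
  "plan": [0,0,0.006,0,0.001,0,0.02,0,0.001,0,0.05,0,0.001,0,0.08,0,0,-0.04,0.08,0,-0.006,-0.1,0.08,0,-0.011,-0.16,0.08,0,-0.017,-0.22,0.08,0,-0.022,-0.27,0.08,0,-0.026,-0.305,0.08,0,-0.026,-0.312,0.08,0,-0.026,-0.312,0.08,0]
}}

```text
t: 26.8
tool_pos: [0.5284, -0.2779, 0.2062]
orientation: [-180.0, 0.0, -13.1]
force: [0.4, -0.0, -2.7]
opening: 0.0212
```

>>> {"method": "servo_tool", "body": {
  "plan": [0,0,-0.04,0,0,0,-0.08,0,0,0,-0.11,0,0,0,-0.13,0,0,0,-0.14,0,0,0,-0.145,0,0,0,-0.145,0,0,0,-0.145,0]
}}

```text
t: 27.8
tool_pos: [0.5289, -0.2784, 0.0624]
orientation: [180.0, -0.1, -13.1]
force: [-0.8, 0.0, -3.0]
opening: 0.0213
```

Foot is about 27 mm up, so I'll lower the rest gently.

>>> {"method": "servo_tool", "body": {
  "plan": [0,0,-0.008,0,0,0,-0.016,0,0,0,-0.02,0,0,0,-0.023,0,0,0,-0.025,0,0,0,-0.025,0]
}}

```text
t: 28.55
tool_pos: [0.5284, -0.2781, 0.0363]
orientation: [180.0, -0.0, -13.1]
force: [-0.3, 0.3, -4.0]
opening: 0.0213
```

>>> {"method": "servo_tool", "body": {
  "plan": [0,0,-0.0008,0,0,0,-0.0008,0]
}}

```text
t: 28.8
tool_pos: [0.5284, -0.278, 0.0356]
orientation: [180.0, -0.0, -13.1]
force: [-0.1, 0.2, -3.0]
opening: 0.0212
```

>>> {"method": "servo_tool", "body": {
  "plan": [0,0,-0.0008,0,0,0,-0.0008,0]
}}

```text
t: 29.05
tool_pos: [0.5285, -0.2781, 0.0351]
orientation: [180.0, -0.0, -13.1]
force: [-1.3, 0.9, -0.2]
opening: 0.0214
```

>>> {"method": "servo_tool", "body": {
  "plan": [0,0,0,0,0,0,0,0,0,0,0,0,0,0,0,0,0,0,0,0,0,0,0,0],
  "fingers": 120
}}

```text
t: 29.8
tool_pos: [0.5284, -0.278, 0.0347]
orientation: [180.0, -0.0, -13.1]
force: [0.6, 0.1, -0.4]
opening: 0.0454
```

>>> {"method": "servo_tool", "body": {
  "plan": [0,0,0.015,0,0,0,0.05,0,0,0,0.1,0,0,0,0.15,0,0,0.05,0.17,0,0,0.08,0.17,0,0,0.08,0.17,0,0,0.08,0.17,0]
}}

```text
t: 30.8
tool_pos: [0.5284, -0.1985, 0.2052]
orientation: [180.0, -0.0, -13.1]
force: [-0.1, 0.7, -0.5]
opening: 0.0454
```

Run:
```python
from h import *
s=grab_frame('side');b=grab_frame('top');o=ctrl.get_obs();print(o['tool_pos'],o['t'],o['opening'],o['force'])
for c in('top','side'):
  for n in('jar','dish','mandrel','tapper'):
    d=silhouettes(c,n); print(c,n,[(round(q['p'],2),np.round(q['centre']).tolist()) for q in d[:2]])
cr=lambda im,p,c:(lambda u:cv2.resize(im[int(u[1])-45:int(u[1])+45,int(u[0])-45:int(u[0])+45],(400,400),interpolation=cv2.INTER_CUBIC))(proj(c,p)[0])
save('end.png',np.hstack([cr(s,[.555,.033,.06],'side'),cr(s,[.529,-.279,.04],'side')]))
```

```text
[ 0.5282246  -0.19892861  0.20469339] 30.9 0.04511788448920446 [-0.19606157 -0.04175667  0.01217177]
top jar [(0.87, [407.0, 152.0])]
top dish [(0.66, [500.0, 252.0]), (0.64, [224.0, 182.0])]
top mandrel [(0.52, [176.0, 295.0]), (0.5, [353.0, 353.0])]
top tapper []
side jar [(0.92, [452.0, 317.0])]
side dish []
side mandrel [(0.72, [252.0, 313.0])]
side tapper [(0.79, [377.0, 408.0])]
```

View pics/end.png

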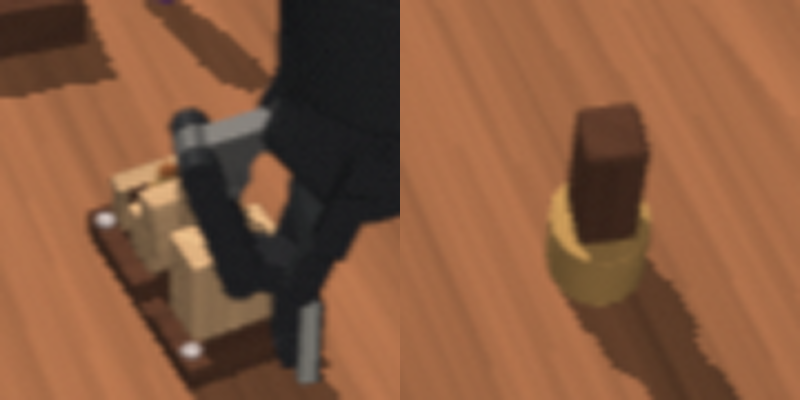

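Run:
```python
from h import *
grab_frame('top')
print([(round(q['p'],2),np.round(q['centre']).tolist()) for q in silhouettes('top','wedge')],proj('top',[.555,.033,.096]))
print(sign_off())
```

```text
[(0.94, [168.0, 243.0]), (0.71, [124.0, 292.0]), (0.67, [309.0, 256.0])] [[305.38735575 255.0438792 ]]
the job is handed in; nothing more can be done
None
```

I stood the wedge in the slot of the wooden clamp and let go, tapped it down three times with the brass face, and put the tapper back where it started. I then handed the job in; it reported no verdict, and the clock stood at about 31 s of the 72 allowed.

- **Taps:** they peaked at about 14, 23 and 26 N on the wrist sensor, against a target of about 15 N. I made the last two harder to be sure the ring was gripped; readings came only at the end of each move, so a short peak could have been higher. I lifted about 12 mm clear between taps.
- **Wedge:** the third tap moved it no farther than the second (tool height 0.1312 m both times). I estimate the tip at about 44 mm into the slot, short of the base at 52 mm.
- **Tapper:** in the last picture it stands upright on the bench.
- **Other things:** the jar, dish and cone are within about 2 pixels of their starting image positions, in whichever views found them.

- **Weak checks at the end:** the gripper hid the wedge in the last side picture. Its final position rests on the tap height and the top-camera detection at (309,256), against an expected (305,255). The network missed the tapper from above and the dish from the side, and gave some false matches in the top view. The jaw's force on the ring cannot be measured; I infer it from the taps.

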